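# Shut the tag tray and wind its clamp screw down

## Task

Using fingertips only, push the half-open tray fully home into its plywood housing from the front; then turn the loose wing screw on top of the housing clockwise (seen from above) with repeated fingertip strokes against its wings until it comes up against its stop. Do not grip the tray front, pinch the wings, or disturb the jar, funnel, torch or tag applicator standing around; finish clear of everything.

Things in the scene. Friction and masses are not known exactly. Their poses are not given: they have to be found in the camera images.
- unit: Fixed plywood tray housing, 150 (x) x 260 (y) x 55 mm high. Origin under its centre at bench height; x axis from the open front to the back, y to its left seen from the front, z up. Position and yaw vary. The wing screw stands on top near the left end, beside a thin upright aluminium plate with a folded lip.
- lip_edge (a point): Middle of the free edge of that lip, 28 mm from the screw axis on the housing's +y side. Lip 100 to 104 mm above the bench, 110 mm long along x; it runs 24 mm outward (+y) to its upright plate (near face 48 mm from the axis). The wings pass under it, a finger cannot: it can sweep only round the other sides and must come back for another stroke.
- tray (a joint): How far the tray is pulled out, in m: 0 = fully home, up to 0.10; starts between 0.04 and 0.07. It slides along the housing's x axis (pushing it toward the housing's +x shuts it), stays where left, resists with about 1.5 N at rest plus 8 N per m/s, and stops dead at 0.
- tray_front (a point): Centre of the outer (robot-side) face of the tray's wooden front panel, 27 mm above the bench. The panel is 260 mm wide, 18 mm thick, from 4 to 50 mm above the bench; when home its outer face stands 18 mm ahead of the housing. Axes as the housing.
- screw (a joint): Angle of the wing screw in rad, growing clockwise seen from above (tightening); starts between 1.0 and 3.0 and stops dead at 7.0. It stays where left; turning takes about 0.04 N m (1.5 N near mid-wing). Height constant. At q one wing points along the housing's +x turned clockwise by q (angle -q about its z), the other opposite.
- screw_axis (a point): Top of the steel wing screw on its axis, 95 mm above the bench, at x 0, y 70 mm in the housing's frame; fixed. The hub is 22 mm in diameter; two upright flat wings, 6 mm thick, reach to 42 mm from the axis and from 65 to 93 mm above the bench. The housing's top lies at 55 mm; washer round the foot 32 mm wide, to 59 mm.
- wing_tip (a point): Outer end of one of the two like wings, at its top: 42 mm from the axis, 92 mm above the bench. Turns with the screw; its x axis points outward along the wing.
- jar: Closed clear glass jar, 68 mm diameter, 100 mm high, standing beside the housing, loose; origin at centre of its foot. Leave alone.
- funnel: Steel funnel standing mouth down, 96 mm diameter, 105 mm high, beside the housing (it and the jar may swap sides), loose; origin at centre of its foot. Leave alone.
- torch: Aluminium torch lying in front and to the right, 150 mm long along its x, 44 mm thick, loose; origin under its middle. Leave alone.
- applicator: White plastic ear-tag applicator (plier shaped) lying flat in front and to the left, about 215 mm long along its x, 90 mm wide, 18 mm high, loose; origin under its pivot. Leave alone.

How it is judged:
By the outcome, as a careful person would: the job done as asked, in the order asked, and still so for the second after the job is handed in, with the robot touching nothing.
It also fails if it takes over 54 s, if anything falls off the work surface, if the arm or the gripper's body presses on something with over 40 N, if the wrist force passes 120 N, or if a joint passes its speed limit or range.

## Robot

A 7-joint arm with a two-finger parallel gripper is mounted at the origin on the work surface. World frame = base frame: x ahead of the robot, y to its left, z up, the work surface at z = 0. Lengths are in m, angles in rad, forces in N, time in s.
With the tool pointing down it reaches from about 0.4 to 0.85 m from the base axis. Payload 4.5 kg.
Tool frame: the origin (TCP) lies at the centre of the arm's flange, where the gripper is bolted on; the fingertips stand 166 mm ahead of it and the grasp point (between the pads) lies 147 mm ahead of it; z points along the fingers, y is the line along which they close (so a half turn about z gives the same grasp; the last joint's range is limited). The gripper opens to 88 mm and grips with 3 to 60 N. Pads are 18 mm wide; open, the fingers measure 123 mm over their backs; the gripper's body (75 mm by 187 mm) begins 45 mm behind the grasp point.
Start: joints at [1.157, 0.689, -0.195, 1.565, 0.157, 0.902, -0.215], TCP at [0.271, -0.563, 0.405] pointing down, gripper open.
Joint ranges: [-3.01, 3.01], [-0.46, 2.08], [-1.47, 1.51], [0.13, 2.56], [-1, 4.14], [0.04, 2.09], [-2.66, 2.66]. Speed limits (rad/s): [2.57, 2.57, 3.14, 3.14, 3.14, 3.14, 3.14].

## Interface

Orientations are given as a unit quaternion [x, y, z, w].
In Python, from rig import manip gives the robot as it stands. The module is installed in compiled form; this text tells all that it offers.
- The arm moves only by the tool play_rows, never from a script. Its argument "motion" is a list of rows, each a list of 5 numbers: the shift along the tool's x, y, z in m, then the turn about the tool's z in degrees, then the finger opening in m, from 0 to 0.0881. In form: [[tx, ty, tz, turn, gripper], ...]. A call has exactly 8 rows; each row is the pose to reach, as a shift and turn from the pose commanded when the call began, along the tool's axes at that moment; what a row does not reach only later rows make up. A row lasts 1/10 s, in which the tool goes at most 50 mm and 8.59 degrees, less where a joint would pass 70% of its speed; a pose out of reach is approached as far as the arm can. A call with a gripper value outside its range is refused whole. The fingers move at their own pace and stop on an object; "force" is the grip in N (left out, the last holds). Time passes only in rows, so rows that repeat a pose let the fingers close, or fill a call up. It gives the time, the measured TCP pose, the force, the opening and the grip force at its end, in the units of the state.
- manip.get_obs(): the state, without advancing time (a new reading comes with each control period).
- manip.capture(name): name is "scene" or "top"; returns the picture (400x640x3 uint8, red, green, blue); there is no depth.
- manip.calibration(name): a dict with "vfov" (degrees; the focal length in pixels is half the picture's height over the tangent of half this angle, whatever the lens; pixels are square), "cx", "cy" (the principal point, pixels), "cam_to_world" (4x4, takes a point from camera to world coordinates). Camera axes: x right, y down, z forward; pixel columns grow to the right and rows downward; lengths in m; the calibration is good to about 2 mm. A picture is of the moment at which its call begins. calibration takes no time and is no camera call.
- manip.finish_job(): hands the job in; it is judged then, once.
The state is a dict: "clock": time; "joint_pos": joint angles; "joint_velocities": joint speeds; "joint_torque": joint torques, N m; "ee_pos": TCP position; "orientation": TCP orientation; "wrist_force": force on the tool from outside, world axes, zero at the start; "ft_torque": the same for the moment, N m; "finger_gap": finger opening in m; "finger_force": force on a finger pad.
Only numpy, scipy, OpenCV 4.12 (cv2) and the standard library are available. Lean on these libraries where they do the work, as an engineer would, in place of code of your own. Each camera call takes 0.05 s, during which the arm holds its last target. There are 200 camera calls.

## Working session

There is one attempt and no reset: what is moved stays moved. The work goes in short steps, Python scripts to look and compute and a tool call to move; the robot and the scene stay as the last step left them, time stands still between calls to the robot, and variables do not carry over. Pictures are saved under pics/ and viewed, at most 10 in all, crops included, and the job is handed in when it is done.

Besides the shell and the picture viewer there is one more tool, called after "Emit:" as name([rows], argument=value, ...), one row to a line, values as JSON. play_rows: Moves the arm, as the interface text tells. Its arguments: {"type":"object","properties":{"motion":{"type":"array","items":{"type":"array","items":{"type":"number"}}},"force":{"type":"number"}},"required":["motion"]}

```bash
mkdir -p pics; python3 - <<'E'
from rig import manip
import cv2,numpy as np
for n in ("scene","top"):
    cv2.imwrite(f"pics/{n}0.png",cv2.cvtColor(manip.capture(n),cv2.COLOR_RGB2BGR))
    c=manip.calibration(n);print(n,c["vfov"],c["cx"],c["cy"],np.round(c["cam_to_world"],3).tolist())
print({k:np.round(v,3).tolist() for k,v in manip.get_obs().items()})
E
```

```text
scene 52.6851367738451 314.7523576464093 201.82133953458847 [[0.313, 0.522, -0.794, 1.269], [0.95, -0.152, 0.274, -0.22], [0.022, -0.839, -0.543, 0.564], [0.0, 0.0, 0.0, 1.0]]
top 51.523706419448246 317.41404818381716 192.46954295328692 [[-0.016, -0.989, 0.148, 0.439], [-1.0, 0.018, 0.013, -0.001], [-0.016, -0.147, -0.989, 1.105], [0.0, 0.0, 0.0, 1.0]]
{'clock': 0.1, 'joint_pos': [1.157, 0.69, -0.195, 1.566, 0.157, 0.902, -0.215], 'joint_velocities': [-0.0, -0.001, -0.001, -0.002, 0.001, 0.002, -0.001], 'joint_torque': [-0.004, -52.85, -1.271, -15.384, -0.053, 0.002, 0.0], 'ee_pos': [0.27, -0.563, 0.404], 'orientation': [0.975, 0.222, -0.0, -0.001], 'wrist_force': [-0.824, 0.676, 0.889], 'ft_torque': [0.016, -0.027, -0.005], 'finger_force': 0.0, 'finger_gap': 0.088}
```

View pics/top0.png

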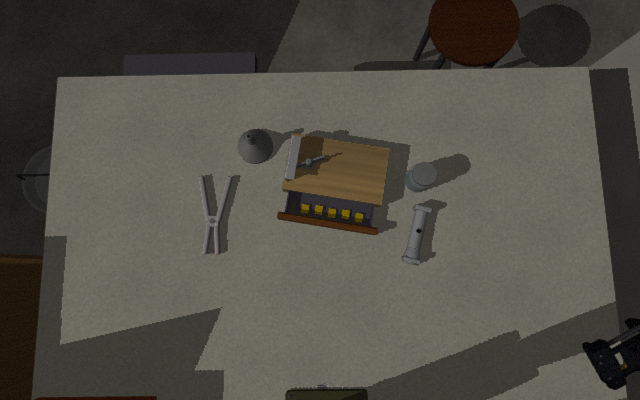

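View pics/scene0.png

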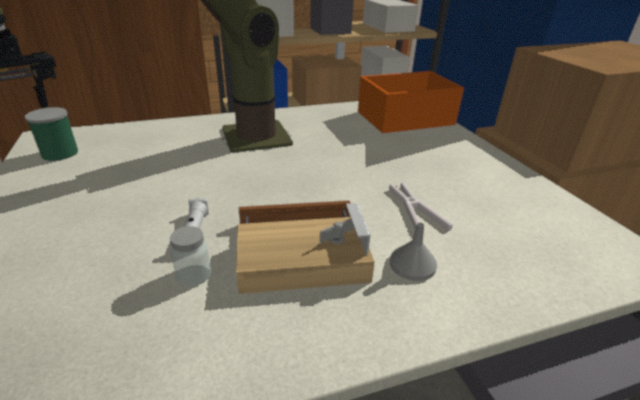

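The top view shows the housing between about (284,135) and (390,203), the screw near (308,161), and the tray panel from (279,215) to (377,231). The funnel is at (255,147), the jar at (423,177), the torch at (417,235) and the applicator at (213,215). I'll enlarge this area to measure it.

```bash
cat > h.py <<'E'
from rig import manip
import cv2,numpy as np
def ray(n,u,v,z):
    c=manip.calibration(n);T=np.array(c["cam_to_world"]);f=200/np.tan(np.radians(c["vfov"]/2))
    d=T[:3,:3]@np.array([(u-c["cx"])/f,(v-c["cy"])/f,1]);o=T[:3,3]
    return o+d*(z-o[2])/d[2]
def proj(n,p):
    c=manip.calibration(n);T=np.array(c["cam_to_world"]);f=200/np.tan(np.radians(c["vfov"]/2))
    q=T[:3,:3].T@(np.asarray(p)-T[:3,3]);return c["cx"]+f*q[0]/q[2],c["cy"]+f*q[1]/q[2]
E
python3 - <<'E'
from h import *
a=cv2.imread("pics/top0.png")[120:245,265:400]; b=cv2.imread("pics/scene0.png")[195:295,225:385]
cv2.imwrite("pics/t1.png",cv2.resize(a,None,fx=4.5,fy=4.5,interpolation=cv2.INTER_CUBIC))
hsv=cv2.cvtColor(cv2.imread("pics/top0.png"),cv2.COLOR_BGR2HSV)
# wood top
for nm,lo,hi,z in (("wood",(10,70,90),(25,255,255),.055),("panel",(0,120,40),(12,255,200),.05)):
    m=cv2.inRange(hsv,lo,hi);m[:120]=0;m[250:]=0;m[:,:265]=0;m[:,405:]=0
    c=max(cv2.findContours(m,0,2)[0],key=cv2.contourArea)
    r=cv2.minAreaRect(c);print(nm,cv2.contourArea(c),r)
    for p in cv2.boxPoints(r): print(np.round(p,1),np.round(ray("top",*p,z),3))
E
```

```text
wood 3984.0 ((335.64508056640625, 168.3432159423828), (100.99542999267578, 56.718589782714844), 9.090277671813965)
[281.3 188.4] [0.608 0.106 0.055]
[290.3 132.4] [0.756 0.082 0.055]
[390.  148.3] [ 0.708 -0.177  0.055]
[381.  204.3] [ 0.562 -0.148  0.055]
panel 2.5 ((367.75, 229.75), (3.535533905029297, 2.8284268379211426), 45.0)
[365.5 229.5] [ 0.5   -0.107  0.05 ]
[367.5 227.5] [ 0.504 -0.113  0.05 ]
[370. 230.] [ 0.498 -0.119  0.05 ]
[368. 232.] [ 0.493 -0.113  0.05 ]
```

View pics/t1.png

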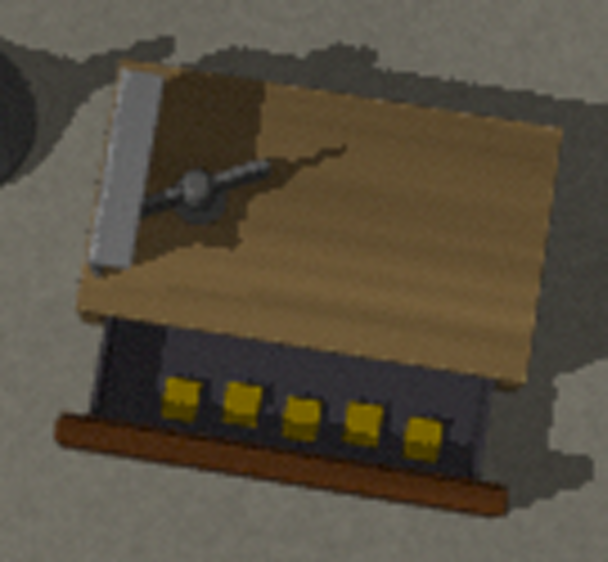

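The crop shows the housing's top corners at crop pixels (80,312), (523,380), (560,127) and (118,65). The hub is at (197,185), the free wing tip at (268,163), and the tray panel spans (57,430) to (505,500).

```bash
python3 - <<'E'
from h import *
q=lambda u,v,z:ray("top",u/4.5+265-.4,v/4.5+120-.4,z)
FL,FR,BR,BL=[q(u,v,.055) for u,v in((80,312),(523,380),(560,127),(118,65))]
c=(FL+FR+BR+BL)/4
y=(FL-FR)+(BL-BR);x=(BL-FL)+(BR-FR)
ty=np.arctan2(-y[0],y[1]);tx=np.arctan2(x[1],x[0])
print("centre",c,"yaw",ty,tx,"len",np.linalg.norm(y)/2,np.linalg.norm(x)/2)
yaw=(2*ty+tx)/3;X=np.array([np.cos(yaw),np.sin(yaw),0]);Y=np.array([-X[1],X[0],0])
print("axis pred",c+.07*Y,"meas",q(197,185,.095))
w=q(268,163,.093)-q(197,185,.095);print("wing angle rel",-(np.arctan2(w[1],w[0])-yaw),np.linalg.norm(w))
for u,v in((57,418),(505,490),(57,440),(505,514)):
  p=q(u,v,.05)-c;print("panel",p@X,p@Y)
for n,u,v,z in(("funnel",255,135,.105),("jar",425,170,.1),("torch",417,235,.03),("appl",213,215,.01)):
  p=ray("top",u,v,z);print(n,p,(p-c)@X,(p-c)@Y)
a=c+.07*Y;a[2]=.095;print("scene px axis",proj("scene",a))
E
```

```text
centre [ 0.65787129 -0.03481459  0.055     ] yaw -0.16761262515548336 -0.16811786519671287 len 0.256529779290623 0.14795444301889607
axis pred [0.66956094 0.03420245 0.055     ] meas [0.6703806  0.03385818 0.095     ]
wing angle rel 1.1037473374607862 0.04145959023606729
panel -0.13495681045752184 0.13085963795002994
panel -0.13718761142843255 -0.12589580784447546
panel -0.1473256098923345 0.12878159454708435
panel -0.15054822856359076 -0.1276571907200656
funnel [0.73632086 0.1660598  0.105     ] 0.0438029438101701 0.2111543439631522
jar [ 0.64034067 -0.25325805  0.1       ] 0.019194507850898747 -0.21830354485576167
torch [ 0.48433764 -0.24117483  0.03      ] -0.13663573199425966 -0.23244172249022807
appl [0.54697123 0.29247092 0.01      ] -0.16399780426103733 0.30416993592269315
scene px axis (np.float64(336.78063641741306), np.float64(223.13306483943967))
```

```bash
cat >> h.py <<'E'
YAW=-.1677;C=np.array([.6579,-.0348,0.]);A=np.array([.670,.034,0.])  # housing centre, screw axis
X=np.array([np.cos(YAW),np.sin(YAW),0]);Y=np.array([-X[1],X[0],0]);Z=np.array([0,0,1.])
def state():
    o=manip.get_obs();q=o["orientation"];psi=2*np.arctan2(q[1],q[0])
    tip=np.array(o["ee_pos"])-[0,0,.166]
    return o,psi,tip
def to(ref,x,y,z):   # tool shift (mm) to bring the fingertip to x,y (housing axes from ref), z
    o,psi,tip=state();d=ref+x*X+y*Y+z*Z-tip
    return np.round(1000*np.array([d[0]*np.cos(psi)+d[1]*np.sin(psi),d[0]*np.sin(psi)-d[1]*np.cos(psi),-d[2]]),1)
def rel(ref):
    o,psi,tip=state();return np.round(1000*np.array([(tip-ref)@X,(tip-ref)@Y,tip[2]]),1),"psi err",round(np.degrees(psi-YAW)-90,1),"F",np.round(o["wrist_force"],1),round(o["clock"],2)
E
python3 - <<'E'
from h import *
print(rel(C),to(C,-.22,-.02,.14),to(C,-.22,-.02,.03))
E
```

```text
(array([-293.8, -585.6,  238. ]), 'psi err', np.float64(-54.7), 'F', array([-0.8,  0.7,  0.9]), 0.1) [ 386.8 -419.1   98. ] [ 386.8 -419.1  208. ]
```

Emit:
play_rows([
  [0.03,-0.032,0,-5,0.04],
  [0.06,-0.064,0,-11,0],
  [0.09,-0.096,0,-17,0],
  [0.12,-0.128,0,-23,0],
  [0.15,-0.16,0,-29,0],
  [0.18,-0.192,0,-35,0],
  [0.21,-0.224,0,-42,0],
  [0.24,-0.256,0,-49,0],
], force=20)

```text
clock: 0.9
ee_pos: [0.3762, -0.227, 0.4047]
orientation: [0.794, 0.608, -0.0, -0.0]
wrist_force: [0.8, 0.6, -0.2]
finger_gap: 0.0262
finger_force: 0.0
```

```bash
python3 - <<'E'
from h import *
print(rel(C),to(C,-.22,-.02,.14),to(C,-.22,-.02,.03),np.round(state()[0]["joint_pos"],2),state()[0]["finger_gap"])
E
```

```text
(array([-245.6, -236.6,  238.7]), 'psi err', np.float64(-5.5), 'F', array([ 0.8,  0.6, -0.2]), 0.9) [218.    4.9  98.7] [218.    4.9 208.7] [ 0.73  0.48 -0.43  2.09  0.33  0.64 -0.19] 0.02619114351152413
```

Emit:
play_rows([
  [0.04,0.001,0.005,-3,0],
  [0.085,0.002,0.01,-5.5,0],
  [0.13,0.003,0.02,-5.5,0],
  [0.175,0.004,0.04,-5.5,0],
  [0.205,0.005,0.07,-5.5,0],
  [0.218,0.005,0.11,-5.5,0],
  [0.218,0.005,0.155,-5.5,0],
  [0.218,0.005,0.195,-5.5,0],
])

```text
clock: 1.7
ee_pos: [0.4392, -0.0192, 0.2085]
orientation: [0.764, 0.645, -0.002, -0.0]
wrist_force: [25.5, 23.8, -2.2]
finger_gap: 0.0007
finger_force: 0.0
```

```bash
python3 - <<'E'
from h import *
print(rel(C),to(C,-.22,-.02,.03),to(C,-.111,-.02,.03),np.round(state()[0]["joint_pos"],2),state()[0]["finger_gap"])
E
```

```text
(array([-218.3,  -21.1,   42.5]), 'psi err', np.float64(-0.1), 'F', array([25.5, 23.8, -2.2]), 1.7) [ 1.1 -1.7 12.5] [  1.3 107.3  12.5] [-0.04  0.86 -0.03  2.25  0.66  0.04 -0.89] 0.0006783779300303558
```

Emit:
play_rows([
  [0,0,0,0,0],
  [0,0.005,0.002,0,0],
  [0.001,0.01,0.004,0,0],
  [0.001,0.015,0.007,0,0],
  [0.001,0.02,0.01,0,0],
  [0.001,0.025,0.012,0,0],
  [0.001,0.03,0.012,0,0],
  [0.001,0.03,0.012,0,0],
])

```text
clock: 2.5
ee_pos: [0.4699, -0.0243, 0.1983]
orientation: [0.765, 0.644, 0.0, 0.0]
wrist_force: [0.6, 0.6, 0.8]
finger_gap: 0.0006
finger_force: 0.0
```

```bash
python3 - <<'E'
from h import *
cv2.imwrite("pics/s2.png",cv2.cvtColor(np.hstack([manip.capture("scene")[100:320,120:480],manip.capture("top")[100:320,200:460]]),cv2.COLOR_RGB2BGR))
print(rel(C),to(C,-.111,-.02,.03),np.round(state()[0]["joint_pos"],2))
E
```

```text
(array([-188.1,  -21. ,   32.2]), 'psi err', np.float64(-0.2), 'F', array([-0.3,  0.6,  0.5]), 2.6) [ 1.3 77.1  2.2] [ 0.01  0.89 -0.09  2.16  0.66  0.12 -0.87]
```

View pics/s2.png

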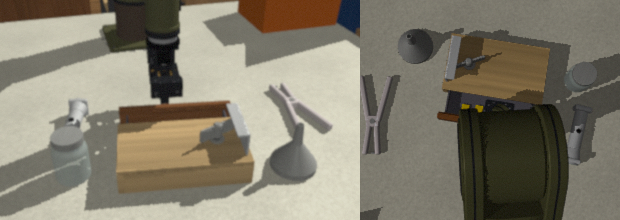

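The closed fingers stand just ahead of the tray panel, at about (165,95) in the scene half. Nothing has been disturbed, so I'll push.

Emit:
play_rows([
  [0,0.008,0.002,0,0],
  [0,0.016,0.002,0,0],
  [0,0.024,0.002,0,0],
  [0,0.032,0.002,0,0],
  [0,0.041,0.002,0,0],
  [0,0.05,0.002,0,0],
  [0,0.058,0.002,0,0],
  [0,0.064,0.002,0,0],
])

```text
clock: 3.4
ee_pos: [0.5328, -0.0353, 0.196]
orientation: [0.765, 0.644, -0.0, -0.0]
wrist_force: [-1.5, 0.3, -0.6]
finger_gap: 0.0009
finger_force: 1.0
```

```bash
python3 - <<'E'
from h import *
print(rel(C),to(C,-.111,-.02,.03))
E
```

```text
(array([-123.3,  -21.4,   30. ]), 'psi err', np.float64(-0.3), 'F', array([-1.5,  0.3, -0.6]), 3.4) [ 1.4 12.3 -0. ]
```

Emit:
play_rows([
  [0,0.003,0,0,0],
  [0,0.006,0,0,0],
  [0,0.008,0,0,0],
  [0,0.01,0,0,0],
  [0,0.0115,0,0,0],
  [0,0.013,0,0,0],
  [0,0.014,0,0,0],
  [0,0.015,0,0,0],
])

```text
clock: 4.2
ee_pos: [0.5469, -0.0376, 0.1961]
orientation: [0.765, 0.644, -0.0, -0.0]
wrist_force: [-2.3, -1.3, -0.5]
finger_gap: 0.0005
finger_force: 0.8
```

```bash
python3 - <<'E'
from h import *
print(rel(C))
E
```

```text
(array([-109. ,  -21.3,   30.1]), 'psi err', np.float64(-0.2), 'F', array([-2.3, -1.3, -0.5]), 4.2)
```

Emit:
play_rows([
  [0,0.001,0,0,0],
  [0,0.002,0,0,0],
  [0,0.003,0,0,0],
  [0,0.004,0,0,0],
  [0,0.005,0,0,0],
  [0,0.006,0,0,0],
  [0,0.006,0,0,0],
  [0,0.006,0,0,0],
])

```text
clock: 5.0
ee_pos: [0.5493, -0.0378, 0.196]
orientation: [0.765, 0.644, -0.004, -0.003]
wrist_force: [-11.4, 2.1, 9.1]
finger_gap: 0.0004
finger_force: 6.2
```

```bash
python3 - <<'E'
from h import *
print(rel(C))
E
```

```text
(array([-106.6,  -21.1,   30. ]), 'psi err', np.float64(-0.2), 'F', array([-11.4,   2.1,   9.1]), 5.0)
```

The tray is home, since the force rose to 11 N at a dead stop. I'll back off, rise, and plan the strokes.

Emit:
play_rows([
  [0,-0.01,0,0,0],
  [0,-0.025,0,0,0],
  [0,-0.03,-0.02,0,0],
  [0,-0.03,-0.05,0,0],
  [0,-0.03,-0.085,0,0],
  [0,-0.025,-0.105,0,0],
  [0,-0.01,-0.105,0,0],
  [0,0.0,-0.105,0,0],
])

```text
clock: 5.8
ee_pos: [0.5546, -0.0384, 0.3023]
orientation: [0.765, 0.644, 0.002, 0.001]
wrist_force: [0.4, 0.0, 0.7]
finger_gap: 0.0007
finger_force: 0.0
```

```bash
cat >> h.py <<'E'
def path(t0,t1,n,a=.016,b=.009,s=.034):
    """finger-centre path (housing axes from screw axis, mm) pushing wing from t0 to t1 deg, fixed tool"""
    out=[]
    for t in np.radians(np.linspace(t0,t1,n)):
        d=.003+a*abs(np.sin(t))+b*abs(np.cos(t))
        p=s*np.array([np.cos(t),np.sin(t)])+d*np.array([-np.sin(t),np.cos(t)]);out.append(np.r_[np.degrees(t),p*1000])
    return np.round(out,1)
E
python3 - <<'E'
from h import *
print(rel(C),rel(A)[0]);print(path(0,-220,23))
print(to(A,.045,-.004,.13))
E
```

```text
(array([-101.2,  -20.8,  136.3]), 'psi err', np.float64(-0.2), 'F', array([0.4, 0. , 0.7]), 5.8) [-101.7  -90.7  136.3]
[[   0.    34.    12. ]
 [ -10.    36.     8.5]
 [ -20.    37.7    4.3]
 [ -30.    38.8   -0.7]
 [ -40.    39.    -6.4]
 [ -50.    38.   -12.5]
 [ -60.    35.5  -18.8]
 [ -70.    31.5  -24.7]
 [ -80.    25.9  -30. ]
 [ -90.    19.   -34. ]
 [-100.    14.1  -37. ]
 [-110.     8.2  -39.2]
 [-120.     1.5  -40.1]
 [-130.    -5.7  -39.6]
 [-140.   -13.1  -37.3]
 [-150.   -20.   -33.3]
 [-160.   -26.2  -27.5]
 [-170.   -30.9  -20.3]
 [-180.   -34.   -12. ]
 [-190.   -36.    -8.5]
 [-200.   -37.7   -4.3]
 [-210.   -38.8    0.7]
 [-220.   -39.     6.4]]
[ 87.3 146.3   6.3]
```

Emit:
play_rows([
  [0.016,0.03,0,0,0],
  [0.037,0.07,0,0,0],
  [0.058,0.11,0,0,0],
  [0.072,0.137,0,0,0],
  [0.078,0.148,0,0,0],
  [0.078,0.148,0.015,0,0],
  [0.078,0.148,0.04,0,0],
  [0.078,0.148,0.063,0,0],
])

```text
clock: 6.6
ee_pos: [0.7108, 0.0125, 0.2355]
orientation: [0.765, 0.644, -0.001, -0.001]
wrist_force: [-0.0, -0.3, -0.3]
finger_gap: 0.0003
finger_force: 0.0
```

```bash
python3 - <<'E'
from h import *
im=np.hstack([manip.capture("scene")[160:320,200:440],manip.capture("top")[100:260,220:420]])
cv2.imwrite("pics/s3.png",cv2.cvtColor(cv2.resize(im,None,fx=1.8,fy=1.8),cv2.COLOR_RGB2BGR))
print(rel(A),np.round(state()[0]["joint_pos"],2))
E
```

```text
(array([ 42.3, -15. ,  66.8]), 'psi err', np.float64(-0.2), 'F', array([-1.2, -0.1, -1.2]), 6.7) [ 0.11  1.03 -0.41  1.38  0.48  0.84 -0.61]
```

View pics/s3.png

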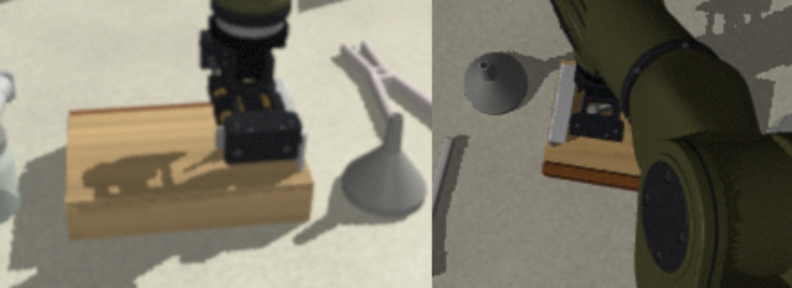

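The fingers stand behind the wing on the back-right side of the screw, clear of the lip at about (563,100) in the top half. The tray is shut. I'll start stroke 1.

Emit:
play_rows([
  [0,0,-0.003,0,0],
  [-0.003,-0.004,-0.003,0,0],
  [-0.0055,-0.008,-0.003,0,0],
  [-0.01,-0.011,-0.003,0,0],
  [-0.0125,-0.0135,-0.003,0,0],
  [-0.015,-0.0165,-0.003,0,0],
  [-0.017,-0.02,-0.003,0,0],
  [-0.019,-0.0235,-0.003,0,0],
])

```text
clock: 7.5
ee_pos: [0.6853, -0.0018, 0.241]
orientation: [0.765, 0.644, -0.0, -0.0]
wrist_force: [0.6, 0.4, -0.2]
finger_gap: 0.0005
finger_force: 0.5
```

```bash
python3 - <<'E'
from h import *
print(rel(A),state()[0]["ft_torque"])
E
```

```text
(array([ 21.1, -32.8,  75. ]), 'psi err', np.float64(-0.2), 'F', array([ 0.6,  0.4, -0.2]), 7.5) [ 0.10770395 -0.22740981 -0.00322429]
```

Emit:
play_rows([
  [-0.004,-0.007,0,0,0],
  [-0.006,-0.013,0,0,0],
  [-0.006,-0.02,0,0,0],
  [-0.005,-0.025,0,0,0],
  [-0.002,-0.032,0,0,0],
  [0.0015,-0.039,0,0,0],
  [0.0065,-0.044,0,0,0],
  [0.013,-0.049,0,0,0],
])

```text
clock: 8.3
ee_pos: [0.6388, 0.0198, 0.2408]
orientation: [0.765, 0.644, -0.001, -0.0]
wrist_force: [-0.3, -0.7, -0.5]
finger_gap: 0.0004
finger_force: 0.5
```

```bash
python3 - <<'E'
from h import *
print(rel(A),state()[0]["ft_torque"],to(A,-.034,-.012,.075),to(A,-.0385,-.002,.075))
E
```

```text
(array([-28.4, -19.2,  74.8]), 'psi err', np.float64(-0.2), 'F', array([-0.3, -0.7, -0.5]), 8.3) [-0.2425991  -0.19081608 -0.04641542] [ 7.2 -5.6 -0.2] [ 17.1 -10.2  -0.2]
```

Emit:
play_rows([
  [0.004,-0.003,0,0,0],
  [0.008,-0.006,0,0,0],
  [0.012,-0.008,0,0,0],
  [0.016,-0.01,0,0,0],
  [0.0195,-0.0105,0,0,0],
  [0.0195,-0.0105,0,0,0],
  [0.008,-0.014,0,0,0],
  [0.0,-0.018,-0.02,0,0],
])

```text
clock: 9.1
ee_pos: [0.6203, 0.0216, 0.2589]
orientation: [0.765, 0.644, -0.003, -0.002]
wrist_force: [-0.4, -0.3, -0.3]
finger_gap: 0.0006
finger_force: 0.0
```

```bash
python3 - <<'E'
from h import *
print(rel(A),to(A,-.045,-.02,.13),to(A,.04,.0135,.13),to(A,.04,.0135,.075))
E
```

```text
(array([-46.9, -20.5,  92.9]), 'psi err', np.float64(-0.2), 'F', array([-0.4, -0.3, -0.3]), 9.1) [  0.5   1.9 -37.1] [ 34.3  86.8 -37.1] [34.3 86.8 17.9]
```

Emit:
play_rows([
  [0,0,-0.02,0,0],
  [0,0,-0.038,0,0],
  [0.01,0.025,-0.038,0,0],
  [0.02,0.05,-0.038,0,0],
  [0.028,0.075,-0.038,0,0],
  [0.032,0.087,-0.038,0,0],
  [0.032,0.087,-0.038,0,0],
  [0.032,0.087,-0.038,0,0],
])

```text
clock: 9.9
ee_pos: [0.7122, 0.0387, 0.2985]
orientation: [0.765, 0.644, -0.001, -0.001]
wrist_force: [-0.4, 0.8, 0.6]
finger_gap: 0.0003
finger_force: 0.0
```

```bash
python3 - <<'E'
from h import *
print(rel(A),to(A,.04,.0115,.075))
im=np.hstack([manip.capture("scene")[160:320,220:400],manip.capture("top")[100:260,240:420]])
cv2.imwrite("pics/s4.png",cv2.cvtColor(cv2.resize(im,None,fx=2.2,fy=2.2,interpolation=2),cv2.COLOR_RGB2BGR))
E
```

```text
(array([ 40.9,  11.7, 132.5]), 'psi err', np.float64(-0.2), 'F', array([-0.4,  0.8,  0.6]), 9.9) [-0.2 -0.9 57.5]
```

View pics/s4.png

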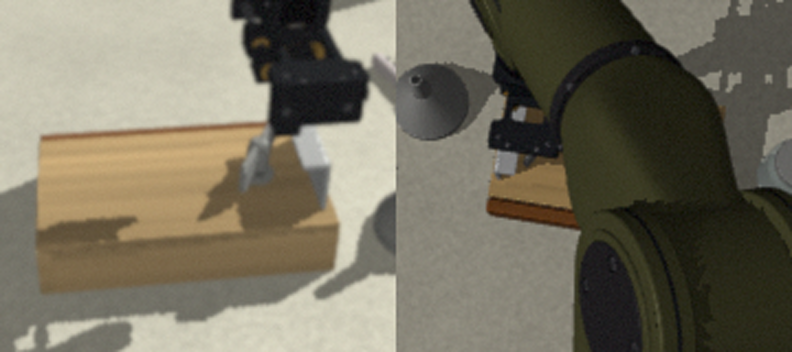

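The wing now points toward the housing's back, with its tip near (250,185) in the scene half, so it has turned roughly as planned. I'll descend behind it and start stroke 2.

Emit:
play_rows([
  [0,0,0.02,0,0],
  [0,0,0.045,0,0],
  [0,0,0.057,0,0],
  [0,0,0.057,0,0],
  [-0.004,0,0.057,0,0],
  [-0.008,-0.001,0.057,0,0],
  [-0.0125,-0.001,0.057,0,0],
  [-0.018,-0.001,0.057,0,0],
])

```text
clock: 10.8
ee_pos: [0.7091, 0.0218, 0.2429]
orientation: [0.765, 0.644, 0.001, -0.0]
wrist_force: [0.4, 1.6, -0.2]
finger_gap: 0.0007
finger_force: 0.7
```

```bash
python3 - <<'E'
from h import *
print(rel(A),state()[0]["ft_torque"])
E
```

```text
(array([40.6, -5.5, 76.9]), 'psi err', np.float64(-0.2), 'F', array([ 0.4,  1.6, -0.2]), 10.8) [ 0.33420847 -0.15481826 -0.02726571]
```

Emit:
play_rows([
  [-0.007,-0.0025,0,0,0],
  [-0.0135,-0.005,0,0,0],
  [-0.019,-0.009,0,0,0],
  [-0.0245,-0.0145,0,0,0],
  [-0.0285,-0.0215,0,0,0],
  [-0.0315,-0.0265,0,0,0],
  [-0.0335,-0.0325,0,0,0],
  [-0.0335,-0.0395,0,0,0],
])

```text
clock: 11.6
ee_pos: [0.6639, -0.0051, 0.242]
orientation: [0.765, 0.644, -0.0, 0.0]
wrist_force: [1.3, -0.6, 0.5]
finger_gap: 0.0003
finger_force: 0.7
```

```bash
python3 - <<'E'
from h import *
print(rel(A),state()[0]["ft_torque"])
E
```

```text
(array([  0.5, -39.5,  76. ]), 'psi err', np.float64(-0.3), 'F', array([ 1.3, -0.6,  0.5]), 11.6) [-0.05858849 -0.4092872  -0.00608997]
```

Emit:
play_rows([
  [0.0015,-0.0045,0,0,0],
  [0.0045,-0.0115,0,0,0],
  [0.008,-0.0185,0,0,0],
  [0.013,-0.0235,0,0,0],
  [0.0195,-0.0285,0,0,0],
  [0.0265,-0.033,0,0,0],
  [0.0315,-0.0365,0,0,0],
  [0.0355,-0.038,0,0,0],
])

```text
clock: 12.4
ee_pos: [0.6324, 0.0374, 0.2419]
orientation: [0.765, 0.644, -0.001, -0.0]
wrist_force: [-0.7, -2.4, -0.3]
finger_gap: 0.0003
finger_force: 0.8
```

```bash
python3 - <<'E'
from h import *
print(rel(A),state()[0]["ft_torque"])
E
```

```text
(array([-37.7,  -2.9,  75.9]), 'psi err', np.float64(-0.2), 'F', array([-0.7, -2.4, -0.3]), 12.4) [-0.37124777 -0.07887196 -0.01050808]
```

Emit:
play_rows([
  [0.002,-0.001,0,0,0],
  [0.003,-0.001,0,0,0],
  [0.003,-0.001,0,0,0],
  [-0.008,-0.005,0,0,0],
  [-0.017,-0.009,0,0,0],
  [-0.017,-0.009,-0.02,0,0],
  [-0.017,-0.009,-0.042,0,0],
  [-0.017,-0.009,-0.056,0,0],
])

```text
clock: 13.2
ee_pos: [0.621, 0.0208, 0.2993]
orientation: [0.765, 0.643, 0.0, 0.0]
wrist_force: [-0.1, 0.1, -0.2]
finger_gap: 0.0007
finger_force: 0.0
```

```bash
python3 - <<'E'
from h import *
print(rel(A),to(A,.041,.0115,.132))
E
```

```text
(array([-46.1, -21.2, 133.3]), 'psi err', np.float64(-0.3), 'F', array([-0.1,  0.1, -0.2]), 13.2) [33.1 86.9  1.3]
```

Emit:
play_rows([
  [0.008,0.025,0,0,0],
  [0.018,0.05,0,0,0],
  [0.028,0.075,0,0,0],
  [0.033,0.087,0,0,0],
  [0.033,0.087,0.005,0,0],
  [0.033,0.087,0.025,0,0],
  [0.033,0.087,0.045,0,0],
  [0.033,0.087,0.057,0,0],
])

```text
clock: 14.0
ee_pos: [0.7108, 0.0385, 0.2388]
orientation: [0.765, 0.644, -0.002, -0.001]
wrist_force: [0.9, 0.7, 0.7]
finger_gap: 0.0005
finger_force: 0.0
```

```bash
python3 - <<'E'
from h import *
print(rel(A))
E
```

```text
(array([39.5, 11.3, 72.8]), 'psi err', np.float64(-0.2), 'F', array([0.9, 0.7, 0.7]), 14.0)
```

Emit:
play_rows([
  [0,0,0,0,0],
  [-0.003,0,0,0,0],
  [-0.006,0,0,0,0],
  [-0.009,0,0,0,0],
  [-0.011,0,0,0,0],
  [-0.013,0,0,0,0],
  [-0.0145,0,0,0,0],
  [-0.016,0,0,0,0],
])

```text
clock: 14.8
ee_pos: [0.7098, 0.0242, 0.2412]
orientation: [0.765, 0.644, 0.0, -0.001]
wrist_force: [-0.1, 2.3, 0.8]
finger_gap: 0.0005
finger_force: 0.7
```

```bash
python3 - <<'E'
from h import *
print(rel(A),state()[0]["ft_torque"])
E
```

```text
(array([40.9, -3. , 75.2]), 'psi err', np.float64(-0.2), 'F', array([-0.1,  2.3,  0.8]), 14.8) [ 0.27335416 -0.11804095 -0.00247633]
```

Emit:
play_rows([
  [-0.0015,0,0,0,0],
  [-0.003,-0.0005,0,0,0],
  [-0.0045,-0.001,0,0,0],
  [-0.006,-0.0015,0,0,0],
  [-0.007,-0.002,0,0,0],
  [-0.008,-0.002,0,0,0],
  [-0.009,-0.0025,0,0,0],
  [-0.009,-0.0025,0,0,0],
])

```text
clock: 15.6
ee_pos: [0.7068, 0.0182, 0.2413]
orientation: [0.765, 0.644, 0.004, -0.001]
wrist_force: [5.2, 6.7, -3.3]
finger_gap: 0.0006
finger_force: 4.1
```

```bash
python3 - <<'E'
from h import *
print(rel(A),state()[0]["ft_torque"])
E
```

```text
(array([38.9, -9.4, 75.3]), 'psi err', np.float64(-0.1), 'F', array([ 5.2,  6.7, -3.3]), 15.6) [ 1.49671999 -1.18499131 -0.15641473]
```

The force has risen to about 8.5 N at the expected stop angle. I'll press slightly more, then retreat.

Emit:
play_rows([
  [-0.001,-0.0005,0,0,0],
  [-0.002,-0.001,0,0,0],
  [-0.002,-0.001,0,0,0],
  [0.006,0.006,0,0,0],
  [0.01,0.014,0,0,0],
  [0.01,0.014,-0.02,0,0],
  [0.01,0.014,-0.045,0,0],
  [0.01,0.014,-0.08,0,0],
])

```text
clock: 16.4
ee_pos: [0.7204, 0.0213, 0.3196]
orientation: [0.765, 0.644, -0.003, -0.001]
wrist_force: [-0.1, -1.0, 0.1]
finger_gap: 0.0007
finger_force: 0.0
```

Emit:
play_rows([
  [-0.005,-0.01,-0.03,0,0],
  [-0.03,-0.04,-0.06,0,0],
  [-0.06,-0.08,-0.08,0,0],
  [-0.09,-0.12,-0.09,0,0],
  [-0.12,-0.15,-0.09,0,0],
  [-0.15,-0.18,-0.09,0,0],
  [-0.18,-0.21,-0.09,0,0],
  [-0.21,-0.24,-0.09,0,0],
])

```text
clock: 17.2
ee_pos: [0.4468, -0.145, 0.4112]
orientation: [0.765, 0.643, -0.001, 0.0]
wrist_force: [0.4, -0.9, 0.9]
finger_gap: 0.0008
finger_force: 0.0
```

Emit:
play_rows([
  [-0.04,-0.015,0,0,0],
  [-0.08,-0.03,0,0,0],
  [-0.12,-0.045,0,0,0],
  [-0.16,-0.06,0,0,0],
  [-0.2,-0.06,0,0,0],
  [-0.23,-0.06,0,0,0],
  [-0.25,-0.06,0,0,0],
  [-0.25,-0.06,0,0,0],
])

```text
clock: 18.0
ee_pos: [0.345, -0.3827, 0.4108]
orientation: [0.767, 0.641, -0.002, -0.0]
wrist_force: [-0.1, 0.1, -0.3]
finger_gap: 0.0004
finger_force: 0.0
```

```bash
python3 - <<'E'
from h import *
t=manip.capture("top");print(rel(A))
cv2.imwrite("pics/t5.png",cv2.cvtColor(np.hstack([cv2.resize(t[120:245,190:450],None,fx=2.3,fy=2.3,interpolation=2)]),cv2.COLOR_RGB2BGR))
E
```

```text
(array([-250.3, -462.7,  244.9]), 'psi err', np.float64(-0.4), 'F', array([-0.1,  0.6, -0.2]), 18.05)
```

View pics/t5.png

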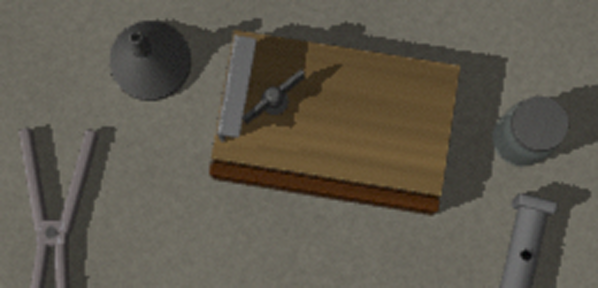

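The tray is shut flush. The wing runs from the hub at (273,97) to (303,73), which is about -42° in the housing frame, so the screw is at q ≈ 7.0, its stop. The jar, funnel, torch and applicator are undisturbed.

```bash
python3 -c "
from rig import manip
print(manip.finish_job())"
```

```text
the job is handed in; nothing more can be done
None
```

The tray is pushed fully home, the wing screw is turned clockwise up against its stop, the loose items are undisturbed, the arm is clear of everything, and the job is handed in at about 18 s on the clock.

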